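Step the well plate on three columns

ROBOT

A 6-joint arm with a two-finger parallel gripper is mounted at the origin on the work surface. World frame = base frame: x ahead of the robot, y to its left, z up, the work surface at z = 0. Lengths are in m, angles in rad, forces in N, time in s.
With the tool pointing down it reaches from about 0.15 to 0.775 m from the base axis. Payload 6.1 kg.
Tool frame: the origin (TCP) lies at the very end of the fingers, on their centre line; the grasp point (between the pads) lies 19 mm behind it (grip_point_offset is the z of the grasp point in the tool frame, in m); z points along the fingers, y is the direction in which the jaws open and shut (so a half turn about z gives the same grasp; the last joint's range is limited). The gripper opens to 85 mm and grips with 20 to 120 N. Pads are 22 mm wide; open, the fingers measure 114 mm over their backs; the gripper's body (76 mm by 85 mm) begins 54 mm behind the grasp point. The pads swing forward as they close: fully open they stand 13 mm farther back than shut.
Start: joints at [-1.31, 0.126, -0.04, 1.405, 0, 1.571], TCP at [0.135, -0.507, 0.231] pointing down, gripper open.
Joint ranges: [-2.72, 2.72], [-0.95, 1.95], [-1.27, 1.35], [-1.78, 2.02], [-1.46, 1.47], [-3.14, 3.14]. Speed limits (rad/s): [2.39, 2.39, 3.01, 3.14, 3.14, 3.14].

INTERFACE

Orientations are given as [roll, pitch, yaw] about the fixed x, y, z axes, in that order (R = Rz(yaw) Ry(pitch) Rx(roll)).
In Python, from station import sense, read_camera, camera_params, sign_off, search_frame, cut_out, grip_point_offset gives the robot as it stands. The module is installed in compiled form; this text tells all that it offers.
- The arm moves only by the shell command python3 -m handwheel 'ROWS'. ROWS is JSON, a list of rows, each a list of 7 numbers: the shift along the world's x, y, z in mm, then the turn, a rotation vector about the world's x, y, z in degrees, then the finger opening in mm, from 0 to 85.4. In form: [[x, y, z, wx, wy, wz, claw], ...]. A call has 1 to 8 rows; each row is the pose to reach, as a shift and turn from the pose commanded when the call began; what a row does not reach only later rows make up. A row lasts 1/8 s, in which the tool goes at most 62.5 mm and 10.7 degrees, less where a joint would pass 70% of its speed; a pose out of reach is approached as far as the arm can. A call with a gripper value outside its range is refused whole. The fingers move at their own pace and stop on an object; the grip force is fixed at half the most. Time passes only in rows, so rows that repeat a pose let the fingers close. It gives the time, the measured TCP pose, the force and the opening at its end, in the units of the state.
- sense(): the state, without advancing time (a new reading comes with each control period).
- read_camera(name): name is "scene" or "top"; returns the picture (420x560x3 uint8, red, green, blue); there is no depth.
- camera_params(name): a dict with "K" (3x3 intrinsics, pixels), "dist" ([k1, k2, p1, p2, k3] as OpenCV has them; the pictures are not rectified), "R" (3x3) and "t" (3): a world point X has camera coordinates R X + t. Camera axes: x right, y down, z forward; pixel columns grow to the right and rows downward; lengths in m; the calibration is good to about 2 mm. A picture is of the moment at which its call begins. camera_params takes no time and is no camera call.
- sign_off(): hands the job in, once; it reports no verdict.
Trained networks look in the newest picture that a camera, given by its name, has taken for a name from the list of things; names that differ only in an ending like _2 or _b are one class to them, and where a whole thing is asked for, a point or a joint stands for the part that bears it (a point fixed in the world has none). Each returns a list of dicts, best first, with "p" (0 to 1); they miss things now and then, are a little off and sometimes report something else, mostly with a low value. They report only what shows in the picture. A call takes as long as a camera call.
- search_frame(camera, label): "xy" ([column, row] in pixels, amid what is visible of it).
- cut_out(camera, label): "region" (420x560 bool, what is visible of it) and "xy" ([column, row] in pixels, amid what is visible of it).
The state is a dict: "time_s": time; "joint_pos": joint angles; "qvel": joint speeds; "joint_efforts": joint torques, N m; "eef_pos": TCP position; "orientation": TCP orientation; "contact_force": force on the tool from outside, world axes, zero at the start; "ft_torque": the same for the moment, N m; "width": finger opening in m.
Only numpy, scipy, OpenCV 4.12 (cv2) and the standard library are available. Lean on these libraries where they do the work, as an engineer would, in place of code of your own. Each camera call takes 0.05 s, during which the arm holds its last target.

TASK

Two hand-lever step feeders stand on the lab bench. With the lever of the one whose carriage holds the flat 24-well plate, move the plate on by exactly three columns: press the lever fully down three times, letting it come fully up again after each stroke, and leave it up. Do not move the carriage of the other feeder, which holds the rack of capped tubes.

Things in the scene. Friction and masses are not known exactly. Their poses are not given: they have to be found in the camera images.
- feeder_pad (a point): Centre of the top of the black lever pad (40 x 44 mm, 10 thick) of the feeder with the well plate. The pad is the end towards the robot; the plate lies beyond the hinge. 115 mm above the bench at rest, 70 when down and 6 mm further from the plate. x runs from pad to hinge (100 mm off; 13 deg downhill with the lever up), y along the hinge, z out of the pad. All else of it is under 100 mm high.
- feeder_lever (a joint): Angle of that lever (rad): 0 = up, 0.45 = down on its stop. Slowly (50 mm/s) the pad takes 2 to 6 N, more if pressed fast; past the stop it gives 8 mm more on its own spring (10 to 20 N). Let go, the lever springs up within 0.5 s. Going down, after 0.06 rad of free play, it pushes the carriage on, one column per full stroke. Below 0.05 rad the one-way pawl has dropped behind the next tooth.
- feeder_carriage (a joint): Travel (m), away from the lever, of the carriage with the flat white 24-well plate (127 x 85 x 20 mm, 6 columns of 4 round wells): 0 at the start, 0.0193 per column, so 0.058 for three. It stays where it is left (5 N of friction); the lever cannot bring it back.
- other_carriage (a joint): The same travel (m) of the other, otherwise identical feeder, whose carriage holds a rack of capped tubes (127 x 85 mm, 50 mm tall): 0 at the start, and it has to stay so.

How it is judged:
By the outcome, as a careful person would: the job done as asked, in the order asked, and still so for the second after the job is handed in, with the robot touching nothing.
It also fails if it takes over 38 s, if anything falls off the work surface, if the arm or the gripper's body presses on something with over 40 N, if the wrist force passes 120 N, or if a joint passes its speed limit or range.

## Working session

There is one attempt and no reset: what is moved stays moved. The work goes in short steps, Python scripts to look and compute and a shell command to move; the robot and the scene stay as the last step left them, time stands still between calls to the robot, and variables do not carry over. Pictures are saved under pics/ and viewed, and the job is handed in when it is done.

```bash
mkdir -p pics
python3 - <<'E'
from station import *
import cv2
print({k:v for k,v in sense().items() if k in('time_s','eef_pos','orientation','contact_force','width')},grip_point_offset)
for c in('scene','top'):
    im=read_camera(c); cv2.imwrite(f'pics/{c}0.png',im[:,:,::-1])
    for l in('feeder_pad','feeder_lever','feeder_carriage','other_carriage'):
        print(c,l,[(round(d['p'],2),[round(float(v)) for v in d['xy']]) for d in search_frame(c,l)][:4])
E
```

```text
{'time_s': 0.0, 'eef_pos': array([ 0.13525882, -0.50683782,  0.23052641]), 'orientation': array([-3.13998435e+00,  7.52384730e-06,  2.60811309e-01]), 'contact_force': array([-0.08458937, -0.1940536 ,  0.83820548]), 'width': 0.08519267776738162} -0.0187
scene feeder_pad [(0.62, [139, 283])]
scene feeder_lever [(0.95, [163, 298])]
scene feeder_carriage [(0.74, [229, 334])]
scene other_carriage [(0.55, [381, 160])]
top feeder_pad [(0.71, [407, 266])]
top feeder_lever [(0.7, [398, 252])]
top feeder_carriage [(0.87, [386, 197])]
top other_carriage [(0.57, [163, 166])]
```

View pics/scene0.png

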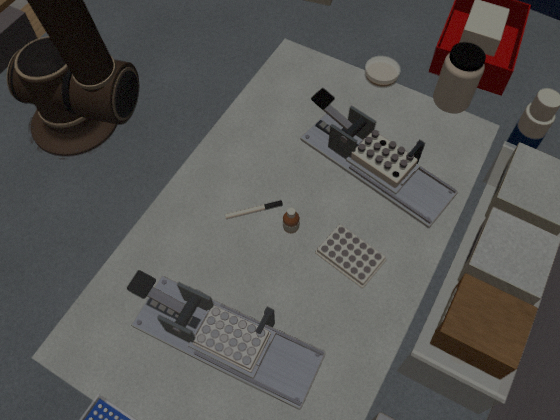

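View pics/top0.png

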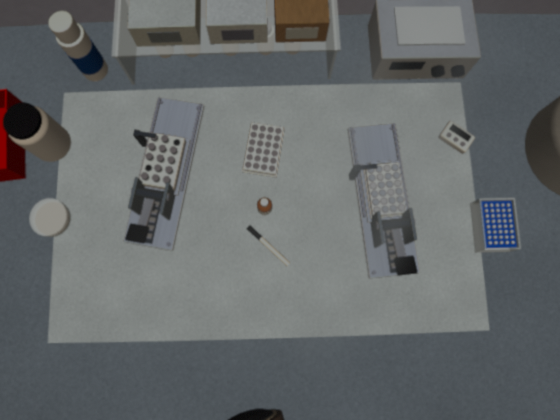

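The well-plate feeder is bottom left in the scene picture, with its pad at about (141,284), and on the right in the top picture, with its pad at about (405,266). The tube feeder is the other one. Next I'll segment the dark pad and triangulate it.

```bash
cat > h.py <<'E'
from station import *
import cv2, numpy as np
def ray(c,uv):
    p=camera_params(c);R=np.array(p['R']);t=np.array(p['t'])
    n=cv2.undistortPoints(np.array([[uv]],float),np.array(p['K']),np.array(p['dist']))[0,0]
    return -R.T@t, R.T@np.r_[n,1]
def onz(c,uv,z):
    o,d=ray(c,uv); return o+d*(z-o[2])/d[2]
def tri(a,b):
    A=[];y=[]
    for c,uv in(('scene',a),('top',b)):
        o,d=ray(c,uv);d=d/np.linalg.norm(d);P=np.eye(3)-np.outer(d,d);A.append(P);y.append(P@o)
    X=np.linalg.lstsq(np.vstack(A),np.hstack(y),rcond=None)[0]
    return X
def proj(c,X):
    p=camera_params(c)
    return cv2.projectPoints(np.array(X,float).reshape(-1,3),cv2.Rodrigues(np.array(p['R']))[0],np.array(p['t'],float),np.array(p['K']),np.array(p['dist']))[0].reshape(-1,2)
def dark(c,im,seed,r=22,th=45):
    g=im.max(2); m=((g<th)*255).astype(np.uint8)
    n,l,s,ce=cv2.connectedComponentsWithStats(m)
    k=[i for i in range(1,n) if np.hypot(*(ce[i]-seed))<r and s[i,4]>60]
    return [(ce[i],s[i],cv2.boxPoints(cv2.minAreaRect(np.argwhere(l==i)[:,::-1].astype(np.float32)))) for i in k]
E
python3 - <<'E'
from h import *
np.set_printoptions(precision=4,suppress=True)
cs={}
for c,s in(('scene',(141,284)),('top',(405,266))):
    im=read_camera(c)
    x,y=s
    for th in (30,40,50):
      for ce,st,b in dark(c,im,s,th=th): print(c,th,ce,st,b.round(1).tolist()); cs[c]=ce if th==40 or c not in cs else cs[c]
    print(onz(c,cs[c],.113))
    cv2.imwrite(f'pics/{c}1.png',cv2.resize(im[max(y-80,0):y+80,x-80:x+80],None,fx=3.7,fy=3.7,interpolation=2)[:,:,::-1])
print(tri(cs['scene'],cs['top']))
for l in('feeder_lever','feeder_carriage'):
  for c in('scene','top'):
    d=cut_out(c,l)[0]; m=d['region']; print(l,c,d['p'],d['xy'],m.sum(), onz(c,d['xy'],.05))
E
```

```text
scene 40 [141.3037 283.9372] [127 271  29  27 382] [[126.5999984741211, 288.1000061035156], [139.1999969482422, 269.20001220703125], [155.60000610351562, 280.1000061035156], [143.0, 299.0]]
scene 50 [141.1598 284.0475] [127 271  29  27 463] [[126.19999694824219, 288.20001220703125], [138.6999969482422, 268.6000061035156], [156.10000610351562, 279.70001220703125], [143.60000610351562, 299.29998779296875]]
[ 0.4671 -0.2933  0.113 ]
top 30 [410.1619 267.019 ] [404 258  12  15 105] [[404.0, 258.0], [415.0, 258.0], [415.0, 272.0], [404.0, 272.0]]
top 40 [406.2529 265.7276] [397 257  19  17 257] [[395.70001220703125, 258.3999938964844], [413.79998779296875, 256.3999938964844], [415.5, 271.8999938964844], [397.3999938964844, 274.0]]
top 50 [405.0823 265.193 ] [395 257  22  18 316] [[394.5, 257.8999938964844], [414.3999938964844, 255.6999969482422], [416.20001220703125, 272.20001220703125], [396.3999938964844, 274.3999938964844]]
[ 0.4666 -0.2952  0.113 ]
[ 0.467  -0.2942  0.1143]
feeder_lever scene 0.82 [161.1, 297.2] 1340 [ 0.4898 -0.283   0.05  ]
feeder_lever top 0.81 [399.4, 251.2] 827 [ 0.5046 -0.3004  0.05  ]
feeder_carriage scene 0.92 [231.2, 337.4] 3929 [ 0.6523 -0.2821  0.05  ]
feeder_carriage top 0.94 [384.3, 197.0] 2528 [ 0.6309 -0.2754  0.05  ]
```

```bash
python3 -c "
import cv2,numpy as np
cv2.imwrite('pics/both1.png',cv2.resize(np.hstack([cv2.imread('pics/scene1.png'),cv2.imread('pics/top1.png')]),(800,400)))"
```

```text
(no output)
```

View pics/both1.png

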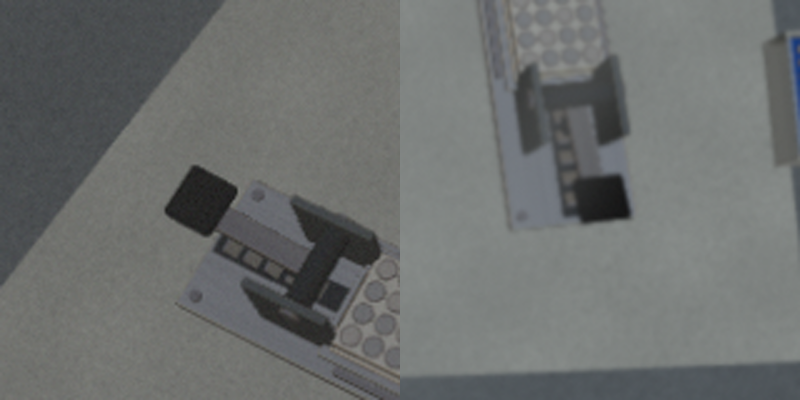

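The pad centre is at about (0.467, −0.294, 0.114), which fits the expected 115 mm height, and the pad-to-hinge axis is yawed about +6°. I'll move above it with the fingers shut.

```bash
python3 -m handwheel '[[45,30,0,0,0,-2,0],[95,60,0,0,0,-4,0],[145,95,0,0,0,-6,0],[195,127,0,0,0,-8,0],[245,160,0,0,0,-9,0],[290,190,-20,0,0,-9,0],[329,212,-50,0,0,-9,0],[329,212,-80,0,0,-9,0]]'
python3 - <<'E'
from h import *
ims=[]
for c,s in(('scene',(141,284)),('top',(405,266))):
    im=read_camera(c);x,y=s
    ims.append(cv2.resize(im[max(y-100,0):y+100,x-100:x+100],(400,400),interpolation=2))
cv2.imwrite('pics/above.png',np.hstack(ims)[:,:,::-1]);s=sense();print(s['time_s'],s['eef_pos'],s['orientation'],s['width'],s['contact_force'])
for c in ('scene','top'): print(proj(c,[.467,-.294,.115]))
E
```

```text
time_s: 1.8
eef_pos: [0.4669, -0.2935, 0.1502]
orientation: [3.142, -0.001, 0.108]
contact_force: [0.2, -0.6, 0.2]
width: 0.0002
1.9 [ 0.46328861 -0.29347292  0.14781593] [-3.1378006   0.00489815  0.10547612] 7.008012630870305e-05 [-0.18671549  0.61983884  0.21646364]
[[140.77859505 283.79866047]]
[[405.92489543 265.45327636]]
```

View pics/above.png

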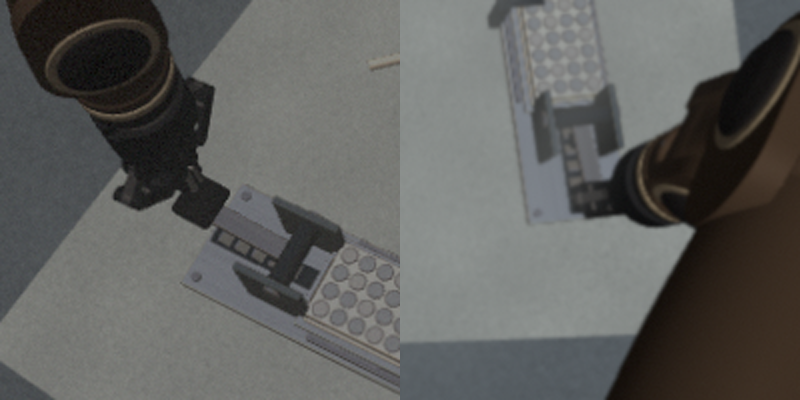

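The fingertips are just robot-side of the pad centre and above it. Starting stroke 1.

```bash
python3 -m handwheel '[[0,0,-25,0,0,0,0],[0,0,-33,0,0,0,0],[0,0,-41,0,0,0,0],[0,0,-49,0,0,0,0],[0,0,-57,0,0,0,0],[0,0,-65,0,0,0,0],[0,0,-73,0,0,0,0],[0,0,-79,0,0,0,0]]'
python3 -m handwheel '[[0,0,-1,0,0,0,0],[0,0,-2,0,0,0,0]]'
```

```text
time_s: 2.9
eef_pos: [0.4636, -0.296, 0.0731]
orientation: [3.14, 0.001, 0.103]
contact_force: [-4.2, -0.7, 6.5]
width: 0.0005
time_s: 3.15
eef_pos: [0.4638, -0.296, 0.0715]
orientation: [3.14, 0.001, 0.103]
contact_force: [-5.9, -0.3, 9.3]
width: 0.0003
```

```bash
python3 -m handwheel '[[0,0,-2,0,0,0,0],[0,0,-3,0,0,0,0],[0,0,-3,0,0,0,0]]'
python3 - <<'E'
from h import *
ims=[]
for c,s in(('scene',(170,300)),('top',(390,220))):
    im=read_camera(c);x,y=s
    ims.append(cv2.resize(im[max(y-100,0):y+100,x-100:x+100],(400,400),interpolation=2))
cv2.imwrite('pics/down1.png',np.hstack(ims)[:,:,::-1]);s=sense();print(s['time_s'],s['eef_pos'],s['contact_force'])
for c in('scene','top'):
    d=cut_out(c,'feeder_carriage')[0]; print(c,d['p'],d['xy'],d['region'].sum(),onz(c,d['xy'],.05))
E
```

```text
time_s: 3.52
eef_pos: [0.4642, -0.296, 0.0693]
orientation: [3.14, -0.001, 0.103]
contact_force: [-6.5, 0.5, 11.3]
width: -0.0001
3.625 [ 0.4642163  -0.2960168   0.06928251] [-5.89982692  0.18383142 11.09351603]
scene 0.56 [236.8, 340.1] 3969 [ 0.66422155 -0.28124369  0.05      ]Traceback (most recent call last):
  File "<stdin>", line 8, in <module>
IndexError: list index out of range
```

View pics/down1.png

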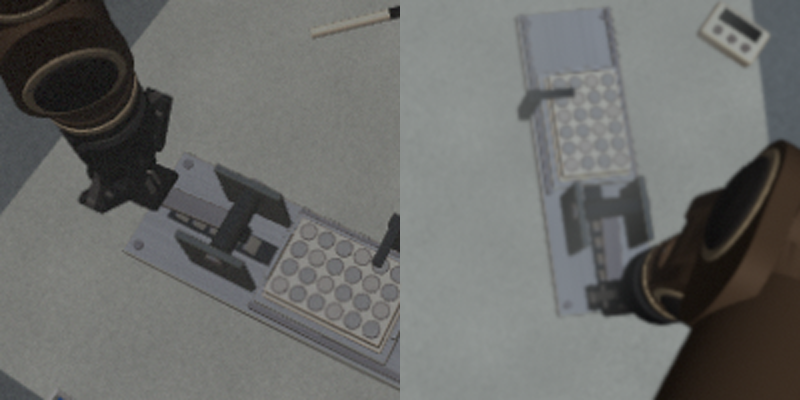

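```bash
cat >> h.py <<'E'
def travel(c,im,ref=None,z=.045,yaw=np.radians(6.2),save=None):
    # rectify the plane z=plate top around the feeder and correlate along feeder axis
    ref=cv2.imread(f'pics/{c}0.png')
    o=np.array([.635,-.277]);a=np.array([np.cos(yaw),np.sin(yaw)]);b=np.array([-a[1],a[0]])
    s=.0005
    U,V=np.meshgrid(np.arange(-.10,.16,s),np.arange(-.06,.06,s))
    X=np.stack([o[0]+U*a[0]+V*b[0],o[1]+U*a[1]+V*b[1],np.full_like(U,z)],-1)
    p=proj(c,X).astype(np.float32).reshape(U.shape+(2,))
    g=[cv2.remap(cv2.GaussianBlur(cv2.cvtColor(i,cv2.COLOR_BGR2GRAY),(0,0),.7),p,None,cv2.INTER_CUBIC) for i in(ref,im)]
    if save: cv2.imwrite(save,np.vstack(g))
    return g
E
python3 - <<'E'
from h import *
for c in('scene','top'):
    im=np.ascontiguousarray(read_camera(c)[:,:,::-1])
    travel(c,im,save=f'pics/r_{c}1.png')
a=[cv2.imread(f'pics/r_{c}1.png') for c in('scene','top')]
cv2.imwrite('pics/r1.png',cv2.resize(np.vstack(a),None,fx=.6*2*.5,fy=.6))
E
python3 -c "
import cv2,numpy as np
a=np.hstack([cv2.imread(f'pics/r_{c}1.png') for c in('scene','top')]);print(a.shape);cv2.imwrite('pics/r1.png',cv2.resize(a,(800,int(a.shape[0]*800/a.shape[1]))))"
```

```text
(480, 1040, 3)
```

View pics/r1.png

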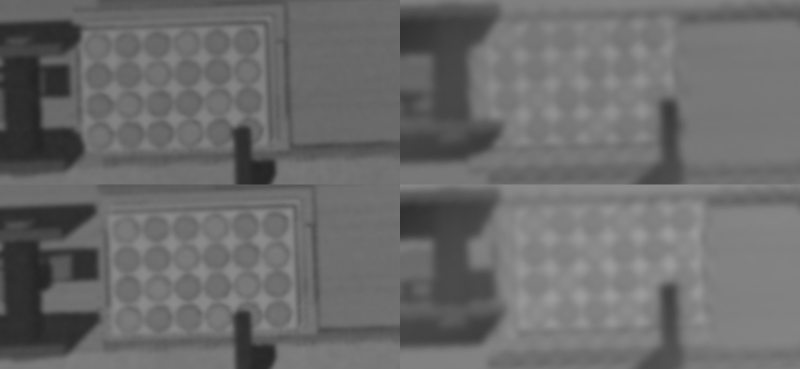

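```bash
cat >> h.py <<'E'
def shift(c,im):
    r,g=travel(c,im)
    T=r[20:150,105:355] if c=='scene' else r[20:125,115:340]
    y0,x0=20,(105 if c=='scene' else 115)
    m=cv2.matchTemplate(g,T,cv2.TM_CCOEFF_NORMED)
    m=m[y0-8:y0+9]; col=m.max(0)
    out=[]
    for i in range(1,len(col)-1):
        if col[i]>=col[i-1] and col[i]>col[i+1] and col[i]>.3: 
            out.append((round(float(col[i]),2),(i-x0)*.5))
    return sorted(out)[::-1][:4]
E
python3 - <<'E'
from h import *
for c in('scene','top'):
    im=np.ascontiguousarray(read_camera(c)[:,:,::-1])
    print(c,shift(c,im),shift(c,cv2.imread(f'pics/{c}0.png')))
s=sense();print(s['time_s'],s['eef_pos'],s['contact_force'])
E
```

```text
scene [(0.95, 18.5), (0.6, 38.0), (0.49, 57.5), (0.46, 76.5)] [(1.0, 0.0), (0.59, 19.5), (0.48, 38.5), (0.46, 58.0)]
top [(0.87, 18.5), (0.68, -0.5), (0.67, 37.5), (0.53, 57.0)] [(1.0, 0.0), (0.67, 19.0), (0.49, 38.5), (0.46, 57.5)]
3.925 [ 0.46421695 -0.29605045  0.06932829] [-5.952307    1.79718749 12.41970265]
```

```bash
python3 -m handwheel '[[0,0,-2,0,0,0,0],[0,0,-4,0,0,0,0],[0,0,-4,0,0,0,0]]'
python3 - <<'E'
from h import *
for c in('scene','top'):
    im=np.ascontiguousarray(read_camera(c)[:,:,::-1])
    print(c,shift(c,im))
E
```

```text
time_s: 4.3
eef_pos: [0.4649, -0.2961, 0.066]
orientation: [3.139, -0.002, 0.103]
contact_force: [-6.3, 2.1, 15.3]
width: -0.0001
scene [(0.95, 18.5), (0.59, 38.0), (0.49, 57.5), (0.46, 77.0)]
top [(0.86, 18.5), (0.68, -0.5), (0.67, 37.5), (0.52, 57.0)]
```

The plate moved 18.5 mm, and pressing further changed nothing, so the lever is on its stop. Raising it now.

```bash
python3 -m handwheel '[[0,0,12,0,0,0,0],[0,0,26,0,0,0,0],[0,0,42,0,0,0,0],[0,0,58,0,0,0,0],[0,0,70,0,0,0,0],[0,0,70,0,0,0,0],[0,0,70,0,0,0,0],[0,0,70,0,0,0,0]]'
python3 - <<'E'
from h import *
ims=[]
for c,s in(('scene',(170,300)),('top',(390,220))):
    im=read_camera(c);x,y=s
    print(c,shift(c,np.ascontiguousarray(im[:,:,::-1])))
    ims.append(cv2.resize(im[max(y-100,0):y+100,x-100:x+100],(400,400),interpolation=2))
cv2.imwrite('pics/up1.png',np.hstack(ims)[:,:,::-1])
E
```

```text
time_s: 5.4
eef_pos: [0.464, -0.295, 0.1325]
orientation: [-3.141, 0.001, 0.104]
contact_force: [-0.2, -1.0, 0.1]
width: 0.0003
scene [(0.95, 18.5), (0.59, 38.0), (0.49, 57.5), (0.47, 77.0)]
top [(0.86, 18.5), (0.67, 37.5), (0.67, -0.5), (0.52, 57.0)]
```

View pics/up1.png

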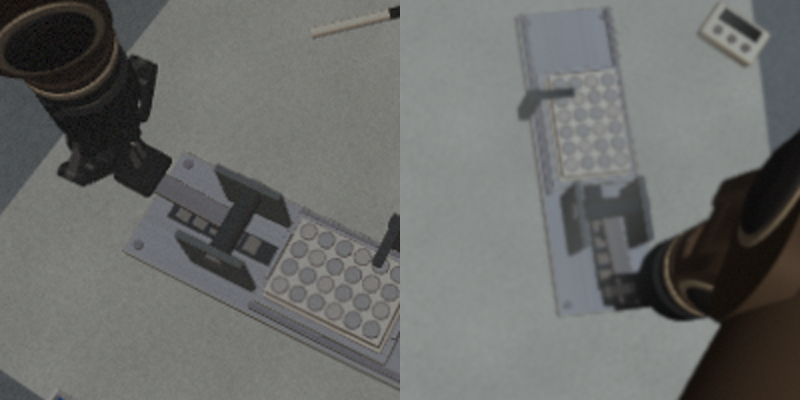

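The lever is fully up with the pad under the tool, and the carriage stayed at one column. Next is stroke 2.

```bash
python3 -m handwheel '[[0,0,-12,0,0,0,0],[0,0,-20,0,0,0,0],[0,0,-28,0,0,0,0],[0,0,-36,0,0,0,0],[0,0,-44,0,0,0,0],[0,0,-52,0,0,0,0],[0,0,-59,0,0,0,0],[0,0,-65,0,0,0,0]]'
python3 -m handwheel '[[0,0,-3,0,0,0,0],[0,0,-5,0,0,0,0],[0,0,-5,0,0,0,0],[0,0,-5,0,0,0,0]]'
python3 - <<'E'
from h import *
for c in('scene','top'):
    print(c,shift(c,np.ascontiguousarray(read_camera(c)[:,:,::-1])))
E
```

```text
time_s: 6.5
eef_pos: [0.4638, -0.2954, 0.0685]
orientation: [3.141, 0.001, 0.103]
contact_force: [-3.3, 0.9, 12.5]
width: 0.0003
time_s: 7.0
eef_pos: [0.4646, -0.2955, 0.0652]
orientation: [3.14, -0.002, 0.104]
contact_force: [-5.7, 2.1, 16.7]
width: 0.0002
scene [(0.94, 38.0), (0.62, 57.5), (0.52, 77.0), (0.43, 19.0)]
top [(0.85, 38.0), (0.67, 57.0), (0.58, 19.0), (0.52, 76.0)]
```

```bash
python3 -m handwheel '[[0,0,12,0,0,0,0],[0,0,26,0,0,0,0],[0,0,42,0,0,0,0],[0,0,58,0,0,0,0],[0,0,70,0,0,0,0],[0,0,70,0,0,0,0],[0,0,70,0,0,0,0],[0,0,70,0,0,0,0]]'
python3 - <<'E'
from h import *
ims=[]
for c,s in(('scene',(170,300)),('top',(390,220))):
    im=read_camera(c);x,y=s
    print(c,shift(c,np.ascontiguousarray(im[:,:,::-1])))
    ims.append(cv2.resize(im[max(y-100,0):y+100,x-100:x+100],(400,400),interpolation=2))
cv2.imwrite('pics/up2.png',np.hstack(ims)[:,:,::-1])
E
```

```text
time_s: 8.1
eef_pos: [0.464, -0.295, 0.1325]
orientation: [-3.141, 0.001, 0.104]
contact_force: [0.1, -0.5, 0.4]
width: 0.0002
scene [(0.94, 38.0), (0.62, 57.5), (0.52, 77.0), (0.43, 19.0)]
top [(0.85, 38.0), (0.67, 57.0), (0.58, 19.0), (0.52, 76.0)]
```

View pics/up2.png

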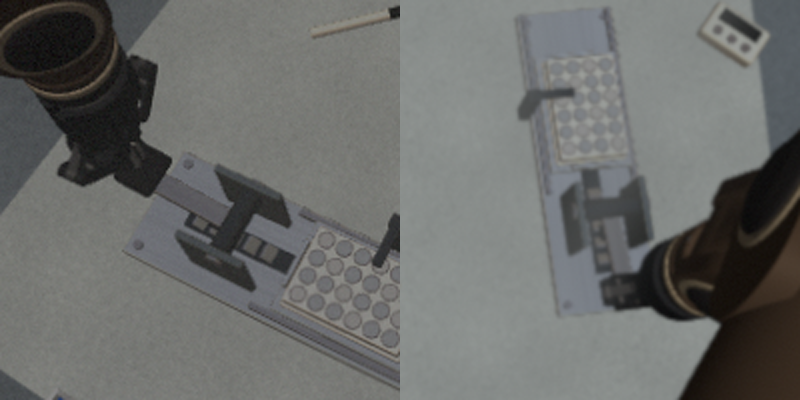

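The plate is two columns on and the lever is up again. Next is stroke 3.

```bash
python3 -m handwheel '[[0,0,-12,0,0,0,0],[0,0,-20,0,0,0,0],[0,0,-28,0,0,0,0],[0,0,-36,0,0,0,0],[0,0,-44,0,0,0,0],[0,0,-52,0,0,0,0],[0,0,-59,0,0,0,0],[0,0,-65,0,0,0,0]]'
python3 -m handwheel '[[0,0,-3,0,0,0,0],[0,0,-5,0,0,0,0],[0,0,-5,0,0,0,0],[0,0,-5,0,0,0,0]]'
python3 - <<'E'
from h import *
for c in('scene','top'):
    print(c,shift(c,np.ascontiguousarray(read_camera(c)[:,:,::-1])))
E
```

```text
time_s: 9.2
eef_pos: [0.4639, -0.2954, 0.0685]
orientation: [3.141, 0.0, 0.103]
contact_force: [-4.1, 0.7, 12.9]
width: -0.0001
time_s: 9.7
eef_pos: [0.4646, -0.2955, 0.0652]
orientation: [3.14, -0.002, 0.104]
contact_force: [-6.4, 2.9, 16.7]
width: 0.0001
scene [(0.94, 57.5), (0.64, 77.0), (0.43, 38.5)]
top [(0.84, 57.5), (0.68, 76.5), (0.55, 38.5), (0.35, -1.0)]
```

The plate has moved 57.5 mm, which is three columns. I'll raise the lever and move clear.

```bash
python3 -m handwheel '[[0,0,12,0,0,0,0],[0,0,26,0,0,0,0],[0,0,42,0,0,0,0],[0,0,58,0,0,0,0],[0,0,75,0,0,0,0],[0,0,110,0,0,0,0],[-20,-20,150,0,0,0,0],[-60,-50,160,0,0,0,0]]'
python3 -m handwheel '[[-45,-40,0,0,0,0,0],[-90,-80,0,0,0,0,0],[-90,-80,0,0,0,0,0],[-90,-80,0,0,0,0,0]]'
python3 - <<'E'
from h import *
ims=[]
for c,s in(('scene',(141,284)),('top',(405,266))):
    im=read_camera(c)
    print(c,shift(c,np.ascontiguousarray(im[:,:,::-1])),[ (ce,) for ce,_,_ in dark(c,im,s,th=40)])
    r=cv2.imread(f'pics/{c}0.png')[:,:,::-1]
    w=(slice(85,225),slice(295,465)) if c=='scene' else (slice(95,255),slice(115,210))
    print('other feeder diff',np.abs(im[w].astype(int)-r[w]).mean(), cv2.phaseCorrelate(*[cv2.cvtColor(np.ascontiguousarray(q[w]),cv2.COLOR_RGB2GRAY).astype(np.float32) for q in(r,im)]))
    ims.append(cv2.resize(im,(400,300)))
cv2.imwrite('pics/end.png',np.hstack(ims)[:,:,::-1])
E
```

```text
time_s: 10.8
eef_pos: [0.4054, -0.3459, 0.2264]
orientation: [3.139, -0.003, 0.107]
contact_force: [0.7, -1.4, 0.0]
width: 0.0006
time_s: 11.3
eef_pos: [0.3143, -0.4252, 0.2235]
orientation: [-3.141, -0.0, 0.103]
contact_force: [0.7, 0.9, 0.2]
width: 0.0
scene [(0.94, 57.5), (0.64, 77.0), (0.43, 38.5)] [(array([141.13866667, 284.31733333]),)]
other feeder diff 2.046204481792717 ((0.0034835893873719215, -0.031156140413173716), 1.0011897112116401)
top [(0.84, 57.5), (0.68, 76.5), (0.55, 38.5), (0.35, -1.0)] [(array([406.51807229, 265.69477912]),)]
other feeder diff 0.4925219298245614 ((0.004305876158134936, -0.014817172790927202), 0.9093578070402145)
```

View pics/end.png

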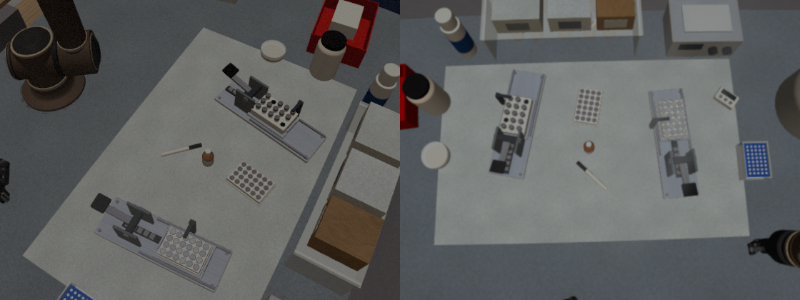

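The pad is back at its starting pixels, the other feeder hasn't moved, and the arm is clear of everything.

```bash
python3 -c "
from station import *
print(sign_off())"
```

```text
the job is handed in; nothing more can be done
None
```

The well plate is three columns further on. I pressed its feeder's lever to the stop three times with the fingers shut, let it come fully up after each stroke, and handed the job in at about 11.5 s.

- **Plate travel:** both cameras put it at 18.5, 38.0 and 57.5 mm after the three strokes, against a nominal 19.3, 38.6 and 57.9 mm. That is slightly short each time, close to the 0.5 mm step of my measurement. On stroke 1, pressing about 3 mm deeper moved the plate no further, so the lever was on its stop.
- **Lever:** the pad is back within a pixel of where it started in both pictures, so the lever is up.
- **Other feeder:** its image shift is under 0.05 px, so the tube rack did not move.
- **Forces:** the highest push I read on the pad was about 17 N. The arm ended clear of everything.
- **Failed check:** the network missed the carriage once in the top picture, so I measured travel by matching the plate image instead.

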